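# Push the long label plate out over the end of its ledge

## Robot

A 6-joint arm with a two-finger parallel gripper is mounted at the origin on a cart in front of the work surface, level with it; the furniture and walls round the work are solid. World frame = base frame: x ahead of the robot, y to its left, z up, the work surface at z = 0. Lengths are in m, angles in rad, forces in N, time in s.
With the tool pointing down it reaches from about 0.25 to 0.775 m from the base axis. Payload 8.9 kg.
Tool frame: the origin (TCP) lies between the finger pads; the fingertips stand 8 mm ahead of it and the grasp point (between the pads) lies 11 mm behind it; z points along the fingers, y is the line along which they close (so a half turn about z gives the same grasp; the last joint's range is limited). The gripper opens to 85 mm and grips with 20 to 120 N. Pads are 22 mm wide; open, the fingers measure 114 mm over their backs; the gripper's body (76 mm by 85 mm) begins 54 mm behind the grasp point. The pads swing forward as they close: fully open they stand 13 mm farther back than shut.
Start: joints at [1.066, 0.291, -0.153, 1.127, 0, 1.431], TCP at [0.188, 0.49, 0.239] pointing down, gripper open.
Joint ranges: [-2.52, 2.52], [-0.91, 1.74], [-1.3, 1.37], [-1.96, 2.02], [-1.52, 1.47], [-3.14, 3.14]. Speed limits (rad/s): [2.22, 2.22, 2.79, 3.14, 3.14, 3.14].

## Interface

Orientations are given as a unit quaternion [x, y, z, w].
In Python, from plant import arm gives the robot as it stands.
- The arm moves only by the shell command python3 -m inch 'ROWS'. ROWS is a JSON object of lists of equal length, an entry for each row: "translation": the shift along the tool's x, y, z in cm, a list of three; "rotation": the turn, a rotation vector about the tool's x, y, z in degrees, a list of three; "grip": the closure, from 0 (fully open) to 1 (shut). In form: {"translation": [[x, y, z], ...], "rotation": [[rx, ry, rz], ...], "grip": [grip, ...]}. A call has 1 to 5 rows; each row shifts and turns the commanded pose from where the row before left it, along the tool's axes as they then stand; what a row does not reach is not made up. A row lasts 1/12 s, in which the tool goes at most 41.7 mm and 7.16 degrees, less where a joint would pass 70% of its speed; a pose out of reach is approached as far as the arm can. A call is refused whole if a number of a shift passes 4.17 or a number of a turn 7.16, either way. A call with a gripper value outside its range is refused whole. The fingers move at their own pace and stop on an object; the grip force is fixed at half the most. Time passes only in rows, so rows that do not move let the fingers close. It gives the time, the measured TCP pose, the force, the opening and the grip force at its end, in the units of the state.
- arm.read_state(): the state, without advancing time (a new reading comes with each control period).
- arm.grab_frame(name): name is "scene" or "side" or "wrist"; returns a dict with "pixels" (384x512x3 uint8, red, green, blue), "fx", "fy", "cx", "cy" (pixels), "xyz" and "rotation" of the camera in the world. Camera axes: x right, y down, z forward; pixel columns grow to the right and rows downward; lengths in m; the calibration is good to about 2 mm. The wrist camera is an equidistant fisheye: a pixel r from the principal point sees the ray r / f radians off the axis. A picture is of the moment at which its call begins. There is no depth.
- arm.sign_off(): hands the job in; it is judged then, once.
The state is a dict: "clock": time; "joints": joint angles; "qvel": joint speeds; "joint_torque": joint torques, N m; "position": TCP position; "tool_rot": TCP orientation; "wrist_force": force on the tool from outside, world axes, zero at the start; "ft_torque": the same for the moment, N m; "width": finger opening in m; "grip_force": force on a finger pad.
Only numpy, scipy, OpenCV 4.12 (cv2) and the standard library are available. Lean on these libraries where they do the work, as an engineer would, in place of code of your own. Each camera call takes 0.05 s, during which the arm holds its last target. There are 200 camera calls.

## Task

Two flat label plates lie on the two parallel ledges of the low steel stand. With the fingertips, push the longer plate along its ledge to the robot's left until about 4 cm of it sticks out past the left end of the stand, so that a person can get hold of its edge, leave it lying flat on its ledge, and move clear. Only push: do not lift or tip the plate, and leave the shorter plate, the lid on it and everything else on the table where they are.

Things in the scene. Friction and masses are not known exactly. Their poses are not given: they have to be found in the camera images.
- stand: fixed steel stand, 212 (x) by 400 mm (y); origin at centre of underside, on the table. Two level ledges run side by side along y (y points to the robot's left), 70 mm above the origin, centre lines at x = -52 and +52 mm, each 98.5 mm wide between 5 mm thick guide ribs (at x = -103.5, 0, +103.5 mm) that rise 10 mm above the ledge. Ends y = -200 and +200 mm are open, no stops
- stand_edge (a point): point at the left end of the stand's ledges (stand y = +200 mm), midway between the two ledges (stand x = 0), at ledge-surface height; same axes as the stand
- long_plate: the longer label plate: loose flat aluminium plate with a paper sheet on top, 90 (x) by 180 (y) by 8 mm thick, about 0.3 kg, lying on one of the two ledges (which one varies); slides with ordinary friction. Origin at the centre of its underside; y along the ledge to the robot's left, within 3 degrees of the stand's y
- plate_lead (a point): middle of the longer plate's left end face (plate y = +90 mm), half-way up its thickness (4 mm above the underside): the end that shall stick out
- plate_tail (a point): middle of the longer plate's right end face (plate y = -90 mm), half-way up its thickness (4 mm above the underside)
- short_plate: the shorter label plate, of the same make, 90 mm (x) by 120 mm (y) by 8 mm, loose in the other ledge; stays where it is. Origin at the centre of its underside
- loose_lid: black jar lid, 69 mm across, 12 mm high, lying loose on the shorter plate; stays there. Origin at the centre of its underside
- jar_a: unlabelled sauce jar with black lid, 70 mm across, 116 mm high, loose on the table to the right of the stand. Origin at the centre of its underside
- jar_b: labelled sauce jar with black lid, 70 mm across, 116 mm high, loose on the table to the right of the stand. Origin at the centre of its underside
- stamp: hand stamp with a knob handle, 27 x 46 mm, 80 mm high, loose on the table to the left of the stand. Origin at the centre of its underside
- measure: pocket tape measure lying on its side, 58 x 90 mm, 28 mm high, loose on the table to the left of the stand. Origin at the centre of its underside
- marker: marker pen, 135 mm long, 16 mm thick, loose on the table to the left of the stand. Origin at its middle, on its underside

How it is judged:
On the way:
1. the fingers are pushing the longer plate as its left end comes out past the left end of the stand (by 0 to 5.5 cm) (contact force between the fingers and long_plate above 0.2 N and y of plate_lead in the frame of stand_edge between 0 and 0.055 m).
At the end, for the whole second after the job is handed in: the longer plate lies flat and at rest on its own ledge with its left end 2.5 to 5.5 cm past the left end of the stand; the shorter plate is within 1.5 cm, and the lid and the other things within 2 cm, of where they were (y of plate_lead in the frame of stand_edge between 0.025 and 0.055 m and z of plate_lead in the frame of stand_edge between 0.001 and 0.007 m and angle between long_plate's own z axis and vertical below 0.04 rad and angle between the y axis of long_plate and the y axis of stand, either way round below 0.1 rad and (x of long_plate in the frame of stand between -0.062 and -0.042 m or x of long_plate in the frame of stand between 0.042 and 0.062 m) and linear speed of long_plate below 0.01 m/s and distance of short_plate from where it was at the start of the episode below 0.015 m and distance of each of loose_lid, jar_a, jar_b, stamp, measure, marker from where it was at the start of the episode below 0.02 m); the robot touches nothing.
It fails at once if the longer plate is lifted off its ledge (its middle more than 8 mm above it) (z of long_plate in the frame of stand_edge above 0.008 m).
It fails at once if the longer plate is tipped (more than about 7 degrees) (angle between long_plate's own z axis and vertical above 0.12 rad).
It fails at once if the shorter plate is moved more than 1.5 cm (distance of short_plate from where it was at the start of the episode above 0.015 m).
It fails at once if the lid on the shorter plate is moved more than 2 cm (distance of loose_lid from where it was at the start of the episode above 0.02 m).
It fails at once if a bystander (jar, stamp, tape measure, marker) is moved more than 2 cm (distance of any of jar_a, jar_b, stamp, measure, marker from where it was at the start of the episode above 0.02 m).
It also fails if it takes over 40 s, if anything falls off the work surface, if the arm or the gripper's body presses on something with over 40 N, if the wrist force passes 120 N, or if a joint passes its speed limit or range.

## Working session

There is one attempt and no reset: what is moved stays moved. The work goes in short steps, Python scripts to look and compute and a shell command to move; the robot and the scene stay as the last step left them, time stands still between calls to the robot, and variables do not carry over. Pictures are saved under pics/ and viewed, at most 10 in all, crops included, and the job is handed in when it is done.

```bash
mkdir -p pics
python3 - <<'E'
from plant import arm
import cv2,pickle,numpy as np
d={}
for n in ("scene","side"):
    f=arm.grab_frame(n); d[n]=f
    cv2.imwrite(f"pics/{n}0.png",f["pixels"][:,:,::-1].copy())
    print(n,{k:np.round(v,4).tolist() for k,v in f.items() if k!="pixels"})
pickle.dump(d,open("f0.pkl","wb"))
s=arm.read_state();print(s["clock"],s["position"],s["tool_rot"],s["width"])
E
```

```text
scene {'fx': 349.2228, 'fy': 349.2228, 'cx': 255.7371, 'cy': 191.1174, 'xyz': [-0.4788, -0.6574, 0.8282], 'rotation': [0.7674, -0.4179, 0.2383, -0.4239]}
side {'fx': 420.1029, 'fy': 420.1029, 'cx': 245.9567, 'cy': 188.1894, 'xyz': [0.0209, 0.9869, 0.8756], 'rotation': [-0.2143, 0.863, -0.4453, 0.105]}
0.1 [0.18760182 0.48991457 0.23877482] [ 1.81887440e-01  9.83319165e-01 -5.83536024e-04 -1.96499213e-04] 0.08562777517577358
```

View pics/scene0.png

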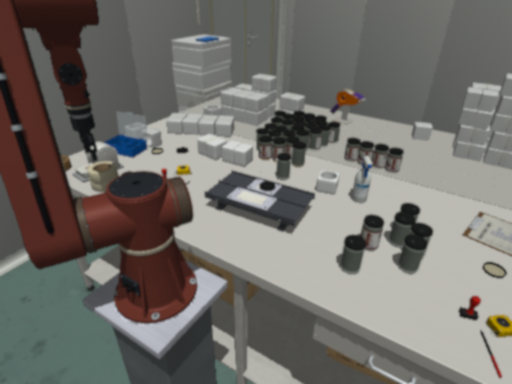

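View pics/side0.png

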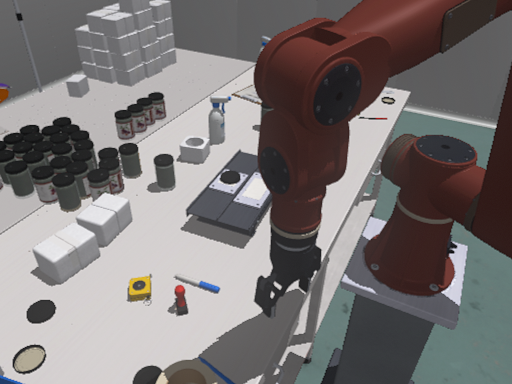

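The scene view shows the stand at about (208–313, 175–225), with the lid on the far ledge at (264,186). The side view shows the stand at (190–275, 155–228). Next I'll enlarge both crops.

Run:
```python
import cv2,pickle,numpy as np
d=pickle.load(open("f0.pkl","rb"))
a=d["scene"]["pixels"][160:240,195:325,::-1]; b=d["side"]["pixels"][140:240,180:310,::-1]
a=cv2.resize(a,None,fx=6,fy=6,interpolation=cv2.INTER_CUBIC)[:300*2]
b=cv2.resize(b,None,fx=6,fy=6,interpolation=cv2.INTER_CUBIC)
cv2.imwrite("pics/c1.png",a);cv2.imwrite("pics/c2.png",b)
```

```text
(no output)
```

View pics/c1.png

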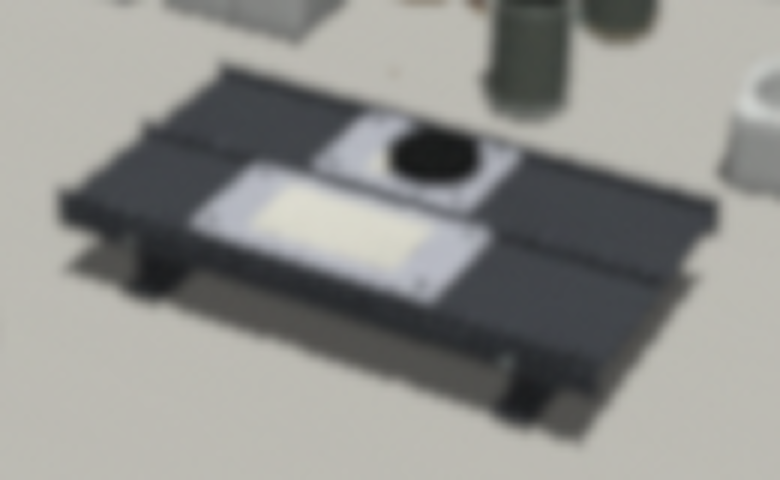

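View pics/c2.png

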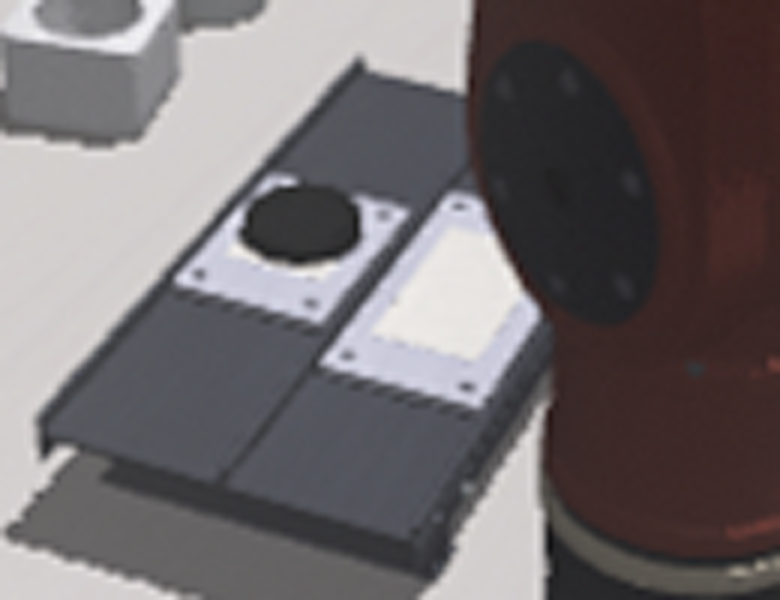

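The crops show the long plate with its full paper sheet on the near ledge, with corners at (192,228), (255,163), (492,238) and (435,303) in c1. The short plate with the lid is on the far ledge.

```bash
cat > h.py <<'E'
import numpy as np
from scipy.spatial.transform import Rotation as R
def cast(f,p,z):
    p=np.atleast_2d(p).astype(float)
    d=np.c_[(p[:,0]-f["cx"])/f["fx"],(p[:,1]-f["cy"])/f["fy"],np.ones(len(p))]
    q=np.asarray(f["rotation"]); M=R.from_quat(q).as_matrix() if q.size==4 else q
    d=d@M.T; o=np.asarray(f["xyz"]); return o+d*((z-o[2])/d[:,2])[:,None]
E
python3 - <<'E'
import pickle,numpy as np
from h import cast
d=pickle.load(open("f0.pkl","rb")); np.set_printoptions(precision=4,suppress=True)
c=lambda P,o:np.array(P)/6+np.array(o)-.42
def show(n,f,o,P,z): print(n,z);print(cast(d[f],c(P,o),z)[:,:2])
S=(195,160);T=(180,140)
show("plate LN LF RF RN","scene",S,[(192,228),(255,163),(492,238),(435,303)],.078)
show("plate side LF LN RF","side",T,[(325,362),(480,408),(455,195)],.078)
show("ribs scene Lnear Lmid Lfar Rfar Rmid Rnear","scene",S,[(62,192),(147,127),(224,68),(717,203),(680,280),(600,385)],.08)
show("ribs side Lfar Lmid Lnear Rfar","side",T,[(42,418),(222,480),(440,542),(360,60)],.08)
show("short FL,FR","scene",S,[(365,112),(522,153),(470,212),(315,165)],.078)
show("lid","scene",S,[(435,152)],.09)
E
```

```text
plate LN LF RF RN 0.078
[[ 0.4414  0.0552]
 [ 0.5321  0.0683]
 [ 0.54   -0.1157]
 [ 0.4556 -0.1227]]
plate side LF LN RF 0.078
[[ 0.5357  0.0686]
 [ 0.4471  0.065 ]
 [ 0.5469 -0.1061]]
ribs scene Lnear Lmid Lfar Rfar Rmid Rnear 0.08
[[ 0.4266  0.1529]
 [ 0.5275  0.1587]
 [ 0.6289  0.1646]
 [ 0.6585 -0.2223]
 [ 0.5608 -0.241 ]
 [ 0.4343 -0.2489]]
ribs side Lfar Lmid Lnear Rfar 0.08
[[ 0.6378  0.1799]
 [ 0.5325  0.1788]
 [ 0.4174  0.1691]
 [ 0.666  -0.2119]]
short FL,FR 0.078
[[ 0.6343  0.0432]
 [ 0.6464 -0.0794]
 [ 0.5596 -0.0877]
 [ 0.5528  0.0323]]
lid 0.09
[[ 0.5964 -0.038 ]]
```

```bash
python3 -m inch '{"translation":[[0,0,0],[0,0,0],[0,0,0],[0,0,0],[0,0,0]],"rotation":[[0,0,-5],[0,0,-5],[0,0,-5],[0,0,-5],[0,0,-5]],"grip":[1,1,1,1,1]}'
python3 - <<'E'
from plant import arm
import numpy as np
from scipy.spatial.transform import Rotation as R
s=arm.read_state();M=R.from_quat(s["tool_rot"]).as_matrix();print(M.round(3),s["position"])
print(M.T@(np.array([.504,-.175,.2])-s["position"])*100)
E
```

```text
clock: 0.52
position: [0.1877, 0.49, 0.239]
tool_rot: [-0.037, 0.999, -0.0, -0.0]
wrist_force: [0.3, 0.9, -0.3]
width: 0.0256
grip_force: 0.0
[[-0.997 -0.075 -0.   ]
 [-0.075  0.997 -0.001]
 [ 0.    -0.001 -1.   ]] [0.18768767 0.49002715 0.23896323]
[-26.57543619 -68.67766718   3.930848  ]
```

```bash
for i in 1; do python3 -m inch '{"translation":[[-1.3,-3.4,0],[-1.3,-3.4,0],[-1.3,-3.4,0],[-1.3,-3.4,0],[-1.3,-3.4,0]],"rotation":[[0,0,0],[0,0,0],[0,0,0],[0,0,0],[0,0,0]],"grip":[1,1,1,1,1]}'; done
python3 -m inch '{"translation":[[-1.3,-3.4,0],[-1.3,-3.4,0],[-1.3,-3.4,0],[-1.3,-3.4,0],[-1.3,-3.4,0]],"rotation":[[0,0,0],[0,0,0],[0,0,0],[0,0,0],[0,0,0]],"grip":[1,1,1,1,1]}'
python3 -m inch '{"translation":[[-1.3,-3.4,0],[-1.3,-3.4,0],[-1.3,-3.4,0],[-1.3,-3.4,0],[-1.3,-3.4,0]],"rotation":[[0,0,0],[0,0,0],[0,0,0],[0,0,0],[0,0,0]],"grip":[1,1,1,1,1]}'
python3 - <<'E'
from plant import arm
import cv2,pickle,numpy as np
d={}
for n in ("wrist","side"):
    f=arm.grab_frame(n); d[n]=f
    cv2.imwrite(f"pics/{n}1.png",f["pixels"][:,:,::-1].copy())
pickle.dump(d,open("f1.pkl","wb"))
E
```

```text
clock: 0.93
position: [0.2646, 0.3237, 0.2391]
tool_rot: [-0.036, 0.999, -0.0, -0.0]
wrist_force: [0.8, 0.1, -0.4]
width: 0.0001
grip_force: 0.0
clock: 1.35
position: [0.3416, 0.1586, 0.2393]
tool_rot: [-0.035, 0.999, 0.0, 0.0]
wrist_force: [1.1, 0.4, 0.1]
width: -0.0005
grip_force: 0.0
clock: 1.77
position: [0.4185, -0.0066, 0.2392]
tool_rot: [-0.035, 0.999, 0.0, -0.0]
wrist_force: [1.6, 1.6, -0.3]
width: 0.0002
grip_force: 0.0
```

View pics/wrist1.png

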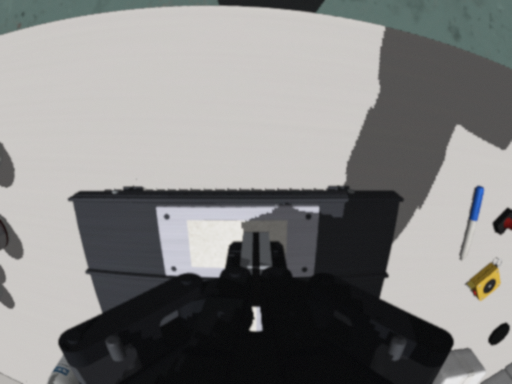

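The wrist view shows the plate with corners at (157,207), (320,206), (315,277) and (165,276). The near rib's ends are at (70,194) and (403,194), and the mid rib's ends are at (87,271) and (388,274).

```bash
cat >> h.py <<'E'
def fish(f,p,z):
    p=np.atleast_2d(p).astype(float)
    u=np.c_[(p[:,0]-f["cx"])/f["fx"],(p[:,1]-f["cy"])/f["fy"]]; t=np.hypot(*u.T)
    d=np.c_[u*(np.sin(t)/t)[:,None],np.cos(t)]
    q=np.asarray(f["rotation"]); M=R.from_quat(q).as_matrix() if q.size==4 else q
    d=d@M.T; o=np.asarray(f["xyz"]); return o+d*((z-o[2])/d[:,2])[:,None]
E
python3 - <<'E'
import pickle,numpy as np
from h import fish
from plant import arm
f=pickle.load(open("f1.pkl","rb"))["wrist"]; np.set_printoptions(precision=4,suppress=True)
print(fish(f,[(157,207),(320,206),(315,277),(165,276)],.078)[:,:2])
print(fish(f,[(70,194),(403,194),(388,274),(87,271)],.08)[:,:2])
s=arm.read_state()
M=__import__("scipy.spatial.transform",fromlist=["x"]).Rotation.from_quat(s["tool_rot"]).as_matrix()
print(s["position"],M.T@(np.array([.504,-.165,.2])-s["position"])*100)
E
```

```text
[[ 0.4632 -0.1118]
 [ 0.4492  0.0661]
 [ 0.5405  0.0745]
 [ 0.554  -0.1076]]
[[ 0.4559 -0.2265]
 [ 0.4284  0.1628]
 [ 0.535   0.1708]
 [ 0.5634 -0.2201]]
[ 0.4202 -0.0088  0.2391] [ -7.3377 -16.1315   3.9382]
```

```bash
python3 -m inch '{"translation":[[-1.6,-3.1,0],[-1.6,-3.1,0],[-1.6,-3.1,0],[-1.6,-3.1,0],[-1.6,-3.1,0]],"rotation":[[0,0,0],[0,0,0],[0,0,0],[0,0,0],[0,0,0]],"grip":[1,1,1,1,1]}'
python3 -m inch '{"translation":[[0,0,3.4],[0,0,3.4],[0,0,3.4],[0,0,3.3],[0,0,0]],"rotation":[[0,0,0],[0,0,0],[0,0,0],[0,0,0],[0,0,0]],"grip":[1,1,1,1,1]}'
python3 - <<'E'
from plant import arm
import cv2,pickle,numpy as np
d={}
for n in ("wrist","side","scene"):
    f=arm.grab_frame(n); d[n]=f
    cv2.imwrite(f"pics/{n}2.png",f["pixels"][:,:,::-1].copy())
pickle.dump(d,open("f2.pkl","wb"))
print(arm.read_state()["position"],arm.read_state()["wrist_force"])
a=d["scene"]["pixels"][150:250,195:325,::-1]
cv2.imwrite("pics/c3.png",cv2.resize(a,None,fx=6,fy=6,interpolation=cv2.INTER_CUBIC))
E
```

```text
clock: 2.28
position: [0.5093, -0.1548, 0.239]
tool_rot: [-0.035, 0.999, 0.0, -0.0]
wrist_force: [0.2, 1.0, 0.6]
width: -0.0001
grip_force: 0.0
clock: 2.7
position: [0.5049, -0.1516, 0.0987]
tool_rot: [-0.035, 0.999, 0.002, -0.004]
wrist_force: [-1.9, 0.4, -0.2]
width: -0.0001
grip_force: 0.0
[ 0.50948625 -0.15364687  0.10554728] [ 0.30175666 -0.92851513  0.7158609 ]
```

View pics/c3.png

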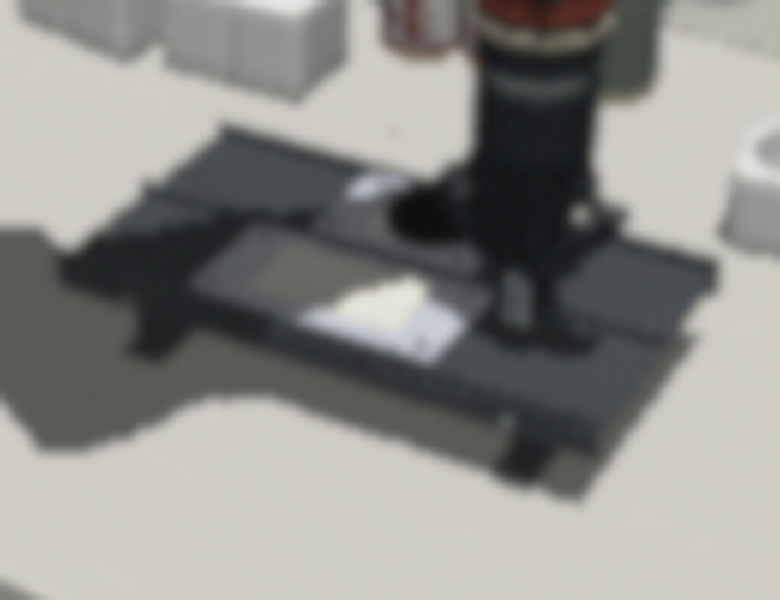

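View pics/wrist2.png

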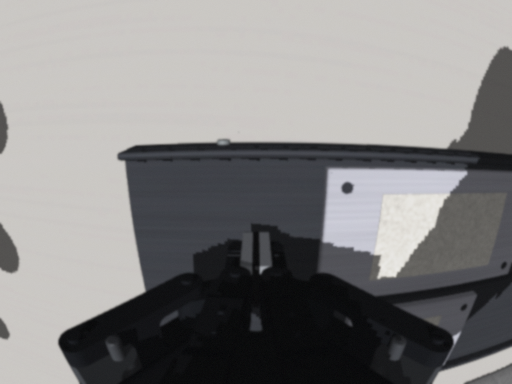

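The fingertips are behind the tail with a gap and midway between the ribs. I'll lower them slowly.

```bash
python3 -m inch '{"translation":[[0,0,0.4],[0,0,0.4],[0,0,0.4],[0,0,0.3],[0,0,0.2]],"rotation":[[0,0,0],[0,0,0],[0,0,0],[0,0,0],[0,0,0]],"grip":[1,1,1,1,1]}'
python3 -m inch '{"translation":[[0,0,0.2],[0,0,0.2],[0,0,0.1],[0,0,0],[0,0,0]],"rotation":[[0,0,0],[0,0,0],[0,0,0],[0,0,0],[0,0,0]],"grip":[1,1,1,1,1]}'
```

```text
clock: 3.27
position: [0.509, -0.1537, 0.0872]
tool_rot: [-0.035, 0.999, -0.0, 0.0]
wrist_force: [-0.6, -0.0, -0.9]
width: 0.0003
grip_force: 0.0
clock: 3.68
position: [0.5089, -0.1537, 0.0823]
tool_rot: [-0.035, 0.999, 0.0, -0.0]
wrist_force: [-0.2, 0.4, 0.2]
width: 0.0
grip_force: 0.0
```

```bash
python3 -m inch '{"translation":[[0,0,0.1],[0,0,0.1],[0,0.5,0],[0,0.5,0],[0,0.5,0]],"rotation":[[0,0,0],[0,0,0],[0,0,0],[0,0,0],[0,0,0]],"grip":[1,1,1,1,1]}'
python3 -m inch '{"translation":[[0,0.5,0],[0,0.5,0],[0,0.5,0],[0,0.5,0],[0,0.5,0]],"rotation":[[0,0,0],[0,0,0],[0,0,0],[0,0,0],[0,0,0]],"grip":[1,1,1,1,1]}'
python3 -m inch '{"translation":[[0,0.5,0],[0,0.5,0],[0,0.5,0],[0,0.5,0],[0,0.5,0]],"rotation":[[0,0,0],[0,0,0],[0,0,0],[0,0,0],[0,0,0]],"grip":[1,1,1,1,1]}'
```

```text
clock: 4.1
position: [0.5078, -0.1381, 0.0803]
tool_rot: [-0.035, 0.999, 0.0, -0.0]
wrist_force: [-0.3, 0.6, 0.1]
width: 0.0001
grip_force: 0.0
clock: 4.52
position: [0.5062, -0.1134, 0.0804]
tool_rot: [-0.035, 0.999, -0.0, 0.0]
wrist_force: [0.2, -1.1, -0.5]
width: 0.0
grip_force: 0.5
clock: 4.93
position: [0.5044, -0.0884, 0.0803]
tool_rot: [-0.035, 0.999, -0.0, 0.0]
wrist_force: [-0.6, -1.7, 0.1]
width: 0.0
grip_force: 0.7
```

```bash
python3 -m inch '{"translation":[[0,0.5,0],[0,0.5,0],[0,0.5,0],[0,0.5,0],[0,0.5,0]],"rotation":[[0,0,0],[0,0,0],[0,0,0],[0,0,0],[0,0,0]],"grip":[1,1,1,1,1]}'
python3 -m inch '{"translation":[[0,0.5,0],[0,0.5,0],[0,0.5,0],[0,0.5,0],[0,0.5,0]],"rotation":[[0,0,0],[0,0,0],[0,0,0],[0,0,0],[0,0,0]],"grip":[1,1,1,1,1]}'
python3 -m inch '{"translation":[[0,0.5,0],[0,0.5,0],[0,0.5,0],[0,0.4,0],[0,0.3,0]],"rotation":[[0,0,0],[0,0,0],[0,0,0],[0,0,0],[0,0,0]],"grip":[1,1,1,1,1]}'
python3 - <<'E'
from plant import arm
import cv2,pickle,numpy as np
d={}
for n in ("wrist","side","scene"): d[n]=arm.grab_frame(n)
pickle.dump(d,open("f3.pkl","wb"))
a=cv2.resize(d["side"]["pixels"][140:240,180:310,::-1],None,fx=3,fy=3,interpolation=cv2.INTER_CUBIC)
w=d["wrist"]["pixels"][100:384,:,::-1]
b=cv2.resize(d["scene"]["pixels"][160:260,195:325,::-1],None,fx=3,fy=3,interpolation=cv2.INTER_CUBIC)
o=np.zeros((590,790,3),np.uint8);o[:300,:390]=a;o[:300,400:790]=b;o[304:588,:512]=w
cv2.imwrite("pics/c4.png",o)
E
```

```text
clock: 5.35
position: [0.5026, -0.0635, 0.0803]
tool_rot: [-0.035, 0.999, -0.0, 0.0]
wrist_force: [0.1, -1.7, 0.2]
width: 0.0001
grip_force: 0.8
clock: 5.77
position: [0.5008, -0.0385, 0.0803]
tool_rot: [-0.035, 0.999, -0.0, 0.0]
wrist_force: [0.7, -2.4, 1.5]
width: 0.0003
grip_force: 1.0
clock: 6.18
position: [0.4993, -0.0165, 0.0803]
tool_rot: [-0.035, 0.999, -0.0, -0.0]
wrist_force: [-0.1, -1.2, 1.3]
width: 0.0001
grip_force: 1.0
```

View pics/c4.png

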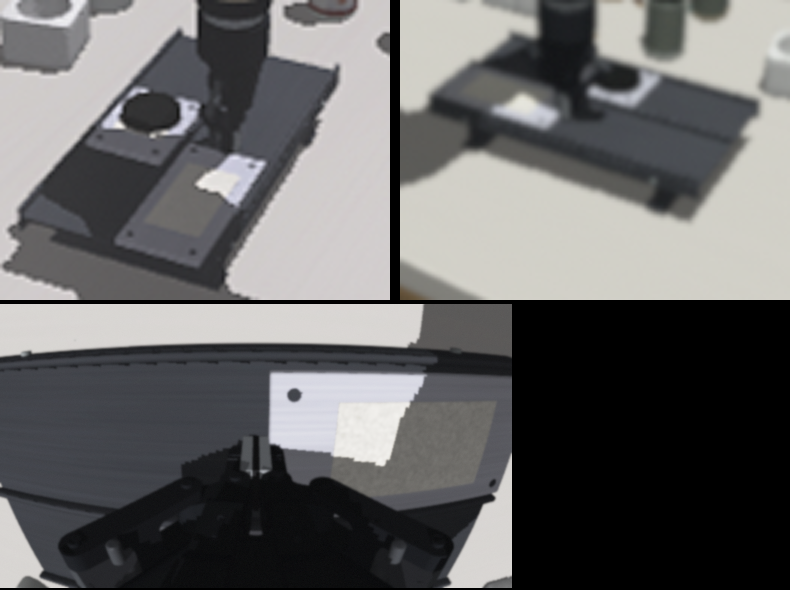

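Side crop (scale 3): the plate's lead corners are at (115,242) and (200,267), close to the stand's left end. The plate lies flat against the fingers.

Run:
```python
import pickle,numpy as np
from h import cast
d=pickle.load(open("f3.pkl","rb"));f=d["side"]; np.set_printoptions(precision=4,suppress=True)
c=lambda P:np.array(P)/3+np.array([180,140])-.33
print(cast(f,c([(115,242),(200,267),(266,157)]),.078)[:,:2])
# stand end, from first side view (edge of ledge / rib tops)
print(cast(f,c([(21,209),(111,240),(220,271)]),.08)[:,:2])
```

```text
[[ 0.5283  0.1777]
 [ 0.4375  0.1712]
 [ 0.4579 -0.0214]]
[[0.6373 0.1801]
 [0.532  0.179 ]
 [0.417  0.1694]]
```

```bash
python3 -m inch '{"translation":[[0,0.5,0],[0,0.5,0],[0,0.5,0],[0,0.5,0],[0,0.5,0]],"rotation":[[0,0,0],[0,0,0],[0,0,0],[0,0,0],[0,0,0]],"grip":[1,1,1,1,1]}'
python3 -m inch '{"translation":[[0,0.4,0],[0,0.4,0],[0,0.3,0],[0,0.2,0],[0,0,0]],"rotation":[[0,0,0],[0,0,0],[0,0,0],[0,0,0],[0,0,0]],"grip":[1,1,1,1,1]}'
python3 -m inch '{"translation":[[0,-0.5,0],[0,-1,0],[0,-1,0],[0,0,0],[0,0,-1]],"rotation":[[0,0,0],[0,0,0],[0,0,0],[0,0,0],[0,0,0]],"grip":[1,1,1,1,1]}'
python3 -m inch '{"translation":[[0,0,-3],[0,0,-4],[0,0,-4],[0,0,-3],[0,0,-1]],"rotation":[[0,0,0],[0,0,0],[0,0,0],[0,0,0],[0,0,0]],"grip":[1,1,1,1,1]}'
python3 - <<'E'
from plant import arm
import cv2,pickle,numpy as np
d={}
for n in ("wrist","side","scene"): d[n]=arm.grab_frame(n)
pickle.dump(d,open("f4.pkl","wb"))
a=cv2.resize(d["side"]["pixels"][140:240,180:310,::-1],None,fx=3,fy=3,interpolation=cv2.INTER_CUBIC)
w=d["wrist"]["pixels"][100:384,:,::-1]
b=cv2.resize(d["scene"]["pixels"][160:260,195:325,::-1],None,fx=3,fy=3,interpolation=cv2.INTER_CUBIC)
o=np.zeros((590,790,3),np.uint8);o[:300,:390]=a;o[:300,400:790]=b;o[304:588,:512]=w
cv2.imwrite("pics/c5.png",o)
E
```

```text
clock: 6.75
position: [0.4974, 0.0085, 0.0803]
tool_rot: [-0.035, 0.999, 0.0, -0.0]
wrist_force: [0.5, -1.0, -0.5]
width: -0.0002
grip_force: 0.5
clock: 7.17
position: [0.4966, 0.0213, 0.0803]
tool_rot: [-0.035, 0.999, 0.0, -0.0]
wrist_force: [-0.6, 0.1, -0.3]
width: -0.0
grip_force: 0.0
clock: 7.58
position: [0.4973, -0.0049, 0.0893]
tool_rot: [-0.034, 0.999, 0.0, -0.001]
wrist_force: [-0.9, 0.9, -0.2]
width: -0.0003
grip_force: 0.0
clock: 8.0
position: [0.5003, -0.0043, 0.2458]
tool_rot: [-0.035, 0.999, -0.001, 0.003]
wrist_force: [0.6, 0.1, 0.3]
width: -0.0001
grip_force: 0.0
```

View pics/c5.png

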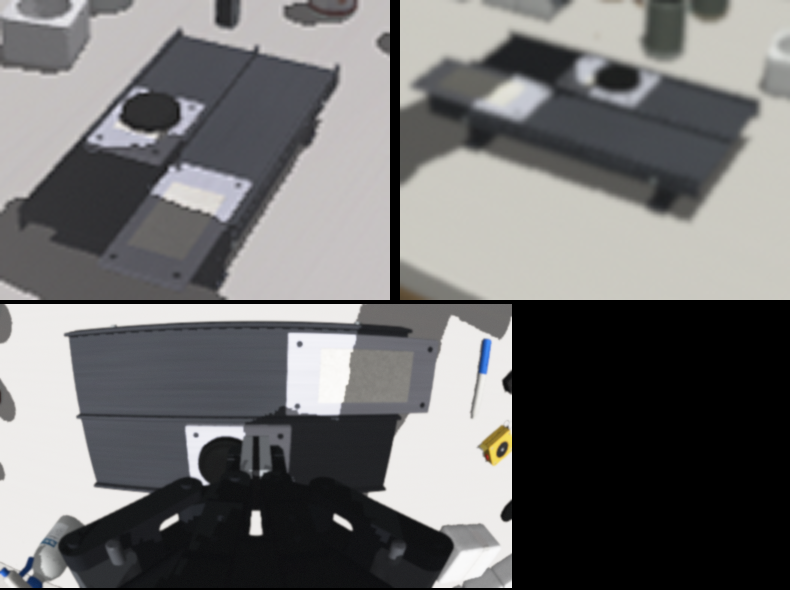

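The wrist crop (offset 100−304) shows the plate's lead edge at (439,340) and (429,413). The stand's left end is at about (411,332) on the near rib and (399,417) on the mid rib, and the right ends are at (68,335) and (78,416).

Run:
```python
import pickle,numpy as np
from h import fish,cast
d=pickle.load(open("f4.pkl","rb"));f=d["wrist"]; np.set_printoptions(precision=4,suppress=True)
w=lambda P:np.array(P)+[0,-204]
p=fish(f,w([(439,340),(429,413),(288,333),(287,413)]),.078)[:,:2]
r=fish(f,w([(411,332),(399,417),(68,335),(78,416)]),.08)[:,:2]
print(p,r)
y=(r[0]+r[1]-r[2]-r[3]);L=np.linalg.norm(y)/2;y/=np.linalg.norm(y)
print("L",L,"overhang",((p[0]+p[1]-r[0]-r[1])/2)@y,"from right end",((p[0]+p[1]-r[2]-r[3])/2)@y-.4,"tail-based",((p[2]+p[3]-r[0]-r[1])/2)@y+.18)
c=lambda P:np.array(P)/3+np.array([180,140])-.33
q=cast(d["side"],c([(104,265),(191,285)]),.078)[:,:2];e=cast(d["side"],c([(21,209),(111,240),(220,271)]),.08)[:,:2]
print(q,"side",(q.mean(0)-(e[1]+e[2])/2)@y)
```

```text
[[0.4402 0.206 ]
 [0.5305 0.2134]
 [0.4537 0.0261]
 [0.5405 0.0336]] [[ 0.4366  0.1639]
 [ 0.537   0.1691]
 [ 0.4641 -0.2245]
 [ 0.5646 -0.2205]]
L 0.38998397673602125 overhang 0.04318394347944659 from right end 0.03316792021546788 tail-based 0.042926520350105135
[[0.5201 0.2123]
 [0.4331 0.198 ]] side 0.030738007355526904
```

```bash
python3 -m inch '{"translation":[[0,0,0],[0,0,0],[0,0,0],[0,0,0],[0,0,0]],"rotation":[[0,0,0],[0,0,0],[0,0,0],[0,0,0],[0,0,0]],"grip":[1,1,1,1,1]}'; python3 -c "
from plant import arm;print(arm.sign_off())"
```

```text
clock: 8.57
position: [0.4981, -0.004, 0.2397]
tool_rot: [-0.035, 0.999, 0.0, -0.001]
wrist_force: [-1.1, -0.2, 0.1]
width: 0.0
grip_force: 0.0
the job is handed in; nothing more can be done
None
```

I pushed the longer plate left until it sticks out about 3–4.5 cm past the stand's left end (estimates from the last images), moved the arm clear and handed the job in at 8.6 s; in those images the plate lies flat on its ledge and the short plate and lid look unmoved, but no verdict came back.

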